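Seat a bracket in the fence corner of a laser-marking plate and hold it for clamping

ROBOT

A 6-joint arm with a two-finger parallel gripper is mounted at the origin on the work surface. World frame = base frame: x ahead of the robot, y to its left, z up, the work surface at z = 0. Lengths are in m, angles in degrees, forces in N, time in s.
With the tool pointing down it reaches from about 0.25 to 0.725 m from the base axis. Payload 9.7 kg.
Tool frame: the origin (TCP) lies midway between the tips of the shut fingers; the grasp point (between the pads) lies 19 mm behind it (bot.pinch_z is the distance from the TCP to the grasp point, in m); z points along the fingers, y is the line along which they close (so a half turn about z gives the same grasp; the last joint's range is limited). The gripper opens to 85 mm and grips with 20 to 120 N. Pads are 22 mm wide; open, the fingers measure 114 mm over their backs; the gripper's body (76 mm by 85 mm) begins 54 mm behind the grasp point. The pads swing forward as they close: fully open they stand 13 mm farther back than shut.
Start: joints at [-66.119, 4.979, 10.078, 95.1, 0, 90], TCP at [0.223, -0.503, 0.231] pointing down, gripper open.
Joint ranges: [-179.16, 179.16], [-48.56, 103.87], [-65.8, 70.77], [-126.05, 130.52], [-82.76, 87.17], [-180, 180]. Speed limits (degrees/s): [127.2, 127.2, 147.25, 180, 180, 180].

INTERFACE

Orientations are given as [roll, pitch, yaw] about the fixed x, y, z axes, in that order (R = Rz(yaw) Ry(pitch) Rx(roll)).
In Python, from workcell import sensors, camera, camera_params, ticket, bot gives the robot as it stands.
- The arm moves only by the shell command python3 -m jog 'ROWS' [FORCE]. ROWS is JSON, a list that holds one entry, the list of rows, each a list of 5 numbers: the shift along the world's x, y, z in units of 50 mm (1.0 is 50 mm), then the turn about the world's z in units of 5 degrees (1.0 is 5 degrees), then the opening, from 0 (shut) to 1 (fully open). In form: [[[tx, ty, tz, yaw, grip], ...]]. A call has 1 to 8 rows; each row shifts and turns the commanded pose from where the row before left it; what a row does not reach is not made up. A row lasts 1/10 s, in which the tool goes at most 50 mm and 8.59 degrees, less where a joint would pass 70% of its speed; a pose out of reach is approached as far as the arm can. A call is refused whole if a number of a shift passes 1 or a number of a turn 1, either way. A call with a gripper value outside its range is refused whole. The fingers move at their own pace and stop on an object; FORCE is the grip in N (left out, the last holds). Time passes only in rows, so rows that do not move let the fingers close. It gives the time, the measured TCP pose, the force, the opening and the grip force at its end, in the units of the state.
- sensors.get_obs(): the state, without advancing time (a new reading comes with each control period).
- camera(name): name is "scene" or "side" or "wrist"; returns the picture (384x512x3 uint8, blue, green, red); there is no depth.
- camera_params(name): a dict with "fx", "fy", "cx", "cy" (pixels), "k1" (the pictures are not rectified: a ray, as slopes to the right and down, at radius r is drawn at 1 + k1 r^2 times it, then the intrinsics apply), "T" (4x4, takes a point from camera to world coordinates); the wrist camera has in their place "tool_from_camera" (4x4, takes a point from camera to tool coordinates, whose origin is the TCP and whose axes are the flange's). Camera axes: x right, y down, z forward; pixel columns grow to the right and rows downward; lengths in m; the calibration is good to about 2 mm. A picture is of the moment at which its call begins: read the wrist's pose just before it. camera_params takes no time and is no camera call.
- ticket.job_done(): hands the job in; it is judged then, once.
The state is a dict: "time": time; "q": joint angles; "qd": joint speeds; "joint_efforts": joint torques, N m; "ee_pos": TCP position; "tcp_rot": TCP orientation; "wrist_force": force on the tool from outside, world axes, zero at the start; "torque": the same for the moment, N m; "opening": finger opening in m; "grasp_force": force on a finger pad.
Only numpy, scipy, OpenCV 4.12 (cv2) and the standard library are available. Lean on these libraries where they do the work, as an engineer would, in place of code of your own. Each camera call takes 0.05 s, during which the arm holds its last target. There are 200 camera calls.

TASK

Take the blue anodised bracket out of the yellow tray and set it flat on the drilled tooling plate, its plain short end facing the brass end stop. Bring its side up flush against the long dark steel rail first, a finger's width short of the end stop, then slide it along the rail until the plain end meets the stop. Do it gently, without ramming it, leave the caliper, the screw pot and the hex key alone, and do not let go: the job finishes with the gripper still holding the bracket and pressing it firmly against rail and stop at once, ready to be clamped for marking.

Things in the scene. Friction and masses are not known exactly. Their poses are not given: they have to be found in the camera images.
- bracket: Blue anodised aluminium shaft support, 0.55 kg: foot 110 x 72 x 20 mm (x, y, z); upright on it, 18 mm thick (y = +-9), from x = -8 to +42, top at z = 72, with a 16 mm bore. Origin: centre of the foot's underside, z up. Plain short end at +x (13 mm of foot shows): goes to the end stop. Long end at -x has two screw holes. Sides at y = +-36 mm bear on the rail. Starts upright on the tray floor.
- bracket_upright (a point): Where to grip the bracket: in the middle of the 18 mm upright, at x = +17, y = 0, z = 46 mm in the bracket's frame; the fingers close along the bracket's y. Axes as the bracket's.
- bracket_end (a point): Centre of the bracket's plain short end face, at x = +55, y = 0, z = 10 mm in the bracket's frame. Axes as the bracket's.
- tray: Shallow yellow plastic parts tray, 210 x 180 mm (its x, y), rim 15 mm high, walls and floor 3 mm. Fixed. Origin at the centre of its underside.
- pallet: Smooth aluminium tooling plate (the bracket slides easily on it) with a grid of small tapped holes, 200 x 280 mm (its x, y), on rubber feet, its flat top 23 mm above the bench. Fixed. Origin at the centre below it, at bench height. It stands at a different place and angle each time.
- rail: Long dark steel side rail bolted on the plate along its y, 14 mm wide (x), 240 mm long (y), 18 mm high, 78 mm from the plate's centre towards its +x edge. Rigid. Origin: centre of its underside, on the plate's top; axes as the plate's. The bracket bears on its -x face, 7 mm from the origin.
- end_stop: Brass end stop bolted at right angles to the rail, 60 mm long (x), 15 mm thick (y), 18 mm high, 11 mm clear of the rail. Rigid. Origin: centre of its underside, on the plate's top; axes as the plate's. Sits at either the +y or the -y end of the plate, 112 mm from its centre; the bracket bears on the face towards the plate's middle, 7.5 mm from the origin.
- clamp: Dark steel strap clamp, 75 x 28 mm, 48 mm high with its stud, bolted down at the other end of the plate from the end stop. Not used here; it does not move. Origin at its underside on the plate's top.
- caliper: Digital caliper lying on the bench beyond the plate, 225 mm long (its y), 12 mm thick. Leave it alone. Origin under the middle of its beam.
- screw_pot: Clear plastic pot of cap screws on the bench, 72 mm across, 34 mm high. Leave it alone. Origin at the centre of its underside.
- hex_key: Hex key with a red cross handle lying on the bench to the left of the plate, about 155 mm long (its x). Leave it alone. Origin near its middle, at bench height.

How it is judged (in metres and radians):
On the way:
1. the bracket lies flat on the plate with its side pressed flush on the rail, its plain end still clear of the end stop (contact force between bracket and rail above 1 N and angle between bracket's own z axis and vertical below 0.04 rad and z of bracket in the frame of rail between -0.003 and 0.003 m and angle between the x axis of bracket and the y axis of rail, either way round below 0.03 rad and (y of bracket_end in the frame of end_stop above 0.0115 m or y of bracket_end in the frame of end_stop below -0.0115 m) and contact force between bracket and end_stop below 0.1 N), for 0.1 s.
At the end, for the whole second after the job is handed in: The bracket lies flat on the plate (within 2 mm and 0.03 rad), its side flush on the rail (2 mm, 0.02 rad) and its plain end on the end stop (2 mm), at rest, still gripped, and pressed against the rail and the stop with more than 2 N each (contact force between bracket and rail above 2 N and contact force between bracket and end_stop above 2 N and contact force between the fingers and bracket above 2 N and angle between bracket's own z axis and vertical below 0.03 rad and z of bracket in the frame of rail between -0.002 and 0.002 m and angle between the x axis of bracket and the y axis of rail, either way round below 0.02 rad and x of bracket in the frame of rail between -0.045 and -0.041 m and y of bracket_end in the frame of end_stop between -0.0095 and 0.0095 m and x of bracket_end in the frame of end_stop between -0.035 and 0.035 m and linear speed of bracket below 0.01 m/s); the arm keeps its last pose, push and grip.
It fails at once if the bracket is rammed against the rail or the end stop (over 60 N) (contact force between bracket and rail above 60 N or contact force between bracket and end_stop above 60 N).
It fails at once if the caliper, the screw pot or the hex key is disturbed (moved over 15 mm) (distance of any of caliper, screw_pot, hex_key from where it was at the start of the episode above 0.015 m).
It also fails if it takes over 48 s, if anything falls off the work surface, if the arm or the gripper's body presses on something with over 40 N, if the wrist force passes 120 N, or if a joint passes its speed limit or range.

## Working session

There is one attempt and no reset: what is moved stays moved. The work goes in short steps, Python scripts to look and compute and a shell command to move; the robot and the scene stay as the last step left them, time stands still between calls to the robot, and variables do not carry over. Pictures are saved under pics/ and viewed, at most 10 in all, crops included, and the job is handed in when it is done.

```bash
mkdir -p pics; cat > h.py <<'E'
import numpy as np, cv2
from workcell import sensors, camera, camera_params, ticket, bot
from scipy.spatial.transform import Rotation as R
def ray(name,px,obs=None):
    p=camera_params(name)
    K=np.array([[p['fx'],0,p['cx']],[0,p['fy'],p['cy']],[0,0,1.]])
    px=np.asarray(px,float).reshape(-1,1,2)
    d=cv2.undistortPoints(px,K,np.array([p['k1'],0,0,0,0.]))[:,0]
    # k1 acts on the undistorted radius as in OpenCV
    if 'T' in p: T=np.array(p['T'])
    else:
        o=obs; B=np.eye(4); B[:3,:3]=R.from_euler('xyz',o['tcp_rot'],degrees=True).as_matrix(); B[:3,3]=o['ee_pos']
        T=B@np.array(p['tool_from_camera'])
    D=np.c_[d,np.ones(len(d))]@T[:3,:3].T
    return T[:3,3],D
def onz(name,px,z,obs=None):
    c,D=ray(name,px,obs); return c+D*((z-c[2])/D[:,2])[:,None]
E
python3 - <<'E'
from h import *
o=sensors.get_obs(); print(o)
for n in ['scene','side','wrist']:
    cv2.imwrite(f'pics/{n}0.png',camera(n)); print(n,camera_params(n))
E
```

```text
{'time': 0.0, 'q': array([-6.61196760e+01,  5.00962885e+00,  1.00321257e+01,  9.51017512e+01,
       -1.03699242e-03,  9.00007221e+01]), 'qd': array([-0.02275296, -0.02143278,  0.00948393, -0.10540172, -0.11398058,
        0.098607  ]), 'joint_efforts': array([ 1.87231592e-03, -5.20391071e+01,  4.64796317e+01,  1.64314883e-02,
        1.95675066e-04, -5.51356592e-06]), 'ee_pos': array([ 0.22254448, -0.50267887,  0.23057636]), 'tcp_rot': array([-1.79920746e+02,  1.03799022e-03,  2.38796034e+01]), 'wrist_force': array([ 0.17217968,  0.50676664, -0.44899521]), 'torque': array([0.0106114 , 0.01330733, 0.01552115]), 'grasp_force': 0.0, 'opening': 0.08566413733082379}
scene {'fx': 365.4026272487359, 'fy': 365.4026272487359, 'cx': 254.1370798678387, 'cy': 191.9909289324585, 'k1': -0.06975631442957707, 'T': array([[-0.85263887,  0.40131885, -0.33458951,  0.96150724],
       [ 0.5223353 ,  0.63857171, -0.56514777,  0.67379397],
       [-0.01314506, -0.65663487, -0.75409406,  0.85965616],
       [ 0.        ,  0.        ,  0.        ,  1.        ]])}
side {'fx': 386.4446675816182, 'fy': 386.4446675816182, 'cx': 250.45830873054473, 'cy': 195.26851807611484, 'k1': 0.024069303215448347, 'T': array([[ 0.98790959, -0.11000024,  0.10924557,  0.48566036],
       [-0.1549668 , -0.72096373,  0.67542327, -0.68859737],
       [ 0.00446538, -0.68418656, -0.72929337,  0.87382387],
       [ 0.        ,  0.        ,  0.        ,  1.        ]])}
wrist {'fx': 318.77616299381793, 'fy': 318.77616299381793, 'cx': 256.5566547175001, 'cy': 190.3018638515018, 'k1': -0.045387600226695655, 'tool_from_camera': array([[-2.37509013e-04, -9.62844635e-01, -2.70055833e-01,
         6.93649626e-02],
       [ 9.99999904e-01, -3.27777476e-04,  2.89161662e-04,
         7.37961262e-06],
       [-3.66935974e-04, -2.70055738e-01,  9.62844621e-01,
        -1.43115342e-01],
       [ 0.00000000e+00,  0.00000000e+00,  0.00000000e+00,
         1.00000000e+00]])}
```

View pics/scene0.png

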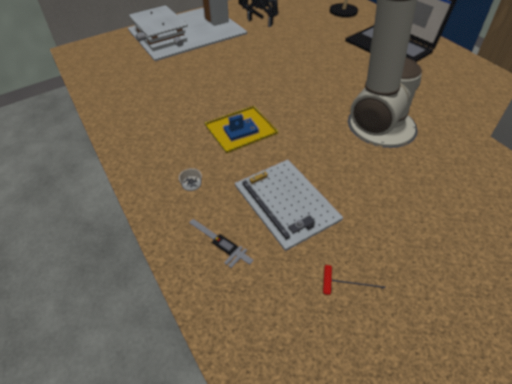

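View pics/wrist0.png

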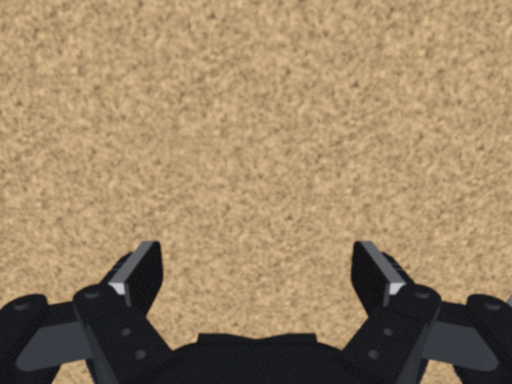

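The scene view shows the tray with the blue bracket at about (240,127) and the plate at (288,203). The rail runs from (247,183) to (288,237), and the brass stop is at (258,177). The wrist view shows bare bench only.

View pics/side0.png

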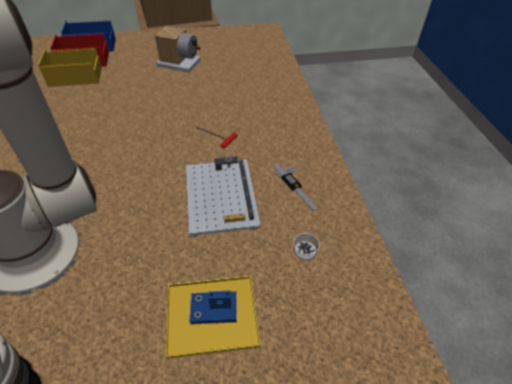

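```bash
python3 - <<'E'
from h import *
print(onz('scene',[[205,127],[251,108],[276,129],[229,150]],0.015).round(3))
print(onz('scene',[[236,186],[286,161],[340,215],[288,249]],0.023).round(3))
print(onz('scene',[[258,177],[247,183],[288,237]],0.041).round(3))
print(onz('scene',[[190,180]],0.02),onz('scene',[[326,280],[384,287],[190,220],[250,260]],0.01))
E
```

```text
[[ 0.574 -0.323  0.015]
 [ 0.373 -0.331  0.015]
 [ 0.362 -0.174  0.015]
 [ 0.56  -0.167  0.015]]
[[ 0.625 -0.004  0.023]
 [ 0.432 -0.012  0.023]
 [ 0.427  0.253  0.023]
 [ 0.619  0.267  0.023]]
[[0.556 0.014 0.041]
 [0.598 0.018 0.041]
 [0.605 0.245 0.041]]
[[ 0.73405904 -0.10589638  0.02      ]] [[0.58479035 0.38914803 0.01      ]
 [0.47278619 0.48369705 0.01      ]
 [0.79872019 0.02986914 0.01      ]
 [0.71911693 0.23567931 0.01      ]]
```

The side view shows the bracket at about (213,307) in the tray, with its screw holes at the left (-x) and its upright towards +x. The brass stop is at (234,217), the plate's -y end, so the bracket has to turn by about -90°. I'll move over the tray for a wrist look.

```bash
python3 - <<'E'
from h import *
print(onz('side',[[191,294],[190,324],[237,324]],0.023).round(3)); print(onz('side',[[210,305],[230,305],[220,294]],0.075).round(3))
E
python3 -m jog '[[[0.7,0.7,0.2,-1,1],[0.7,0.7,0.2,-1,1],[0.7,0.7,0.2,-1,1],[0.7,0.7,0.2,-1,1],[0.4,0.7,0.2,-0.8,1],[0,0.7,0,0,1],[0,0.6,0,0,1],[0,0,0,0,1]]]' 40
python3 - <<'E'
from h import *
o=sensors.get_obs(); cv2.imwrite('pics/w1.png',camera('wrist')); print(o['ee_pos'],o['tcp_rot'])
np.save('o1.npy',np.r_[o['ee_pos'],o['tcp_rot']])
E
```

```text
[[ 0.419 -0.204  0.023]
 [ 0.413 -0.28   0.023]
 [ 0.52  -0.296  0.023]]
[[ 0.464 -0.267  0.075]
 [ 0.508 -0.274  0.075]
 [ 0.489 -0.244  0.075]]
time: 0.95
ee_pos: [0.3814, -0.2616, 0.2815]
tcp_rot: [-180.0, -0.0, 0.1]
wrist_force: [0.6, -0.4, 0.9]
opening: 0.0856
grasp_force: 0.0
[ 0.381376   -0.26162653  0.28146813] [-1.79990357e+02 -3.59667291e-02  5.00034278e-02]
```

View pics/w1.png

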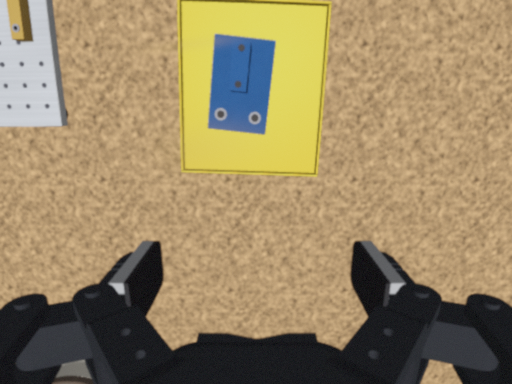

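The wrist view shows the bracket slightly skewed. Its foot corners are at about (215,35), (274,41), (265,133) and (209,128), its screw holes at (220,114) and (254,118), and its upright top from (242,44) to (240,92). The plate with the brass stop is at top left.

```bash
python3 - <<'E'
from h import *
v=np.load('o1.npy'); o=dict(ee_pos=v[:3],tcp_rot=v[3:])
im=cv2.imread('pics/w1.png'); hsv=cv2.cvtColor(im,cv2.COLOR_BGR2HSV)
m=cv2.inRange(hsv,(100,110,40),(125,255,255))
c=max(cv2.findContours(m,cv2.RETR_EXTERNAL,cv2.CHAIN_APPROX_NONE)[0],key=cv2.contourArea)
q=cv2.approxPolyDP(c,5,True)[:,0]; print(q.tolist())
w=onz('wrist',c[:,0],0.023,o)
# outline at foot top height (upright within the outline at the near part)
r=cv2.minAreaRect((w[:,:2]*1000).astype(np.float32)); print(r)
print(onz('wrist',q,0.023,o).round(4))
print('upright top',onz('wrist',[[233,44],[251,44],[248,92],[231,92]],0.075,o).round(4))
h=onz('wrist',[[220,114],[254,118]],0.023,o); d=h[0]-h[1]; print('holes',h, 'yaw',np.degrees(np.arctan2(d[1],d[0]))-90)
E
```

```text
[[217, 35], [226, 40], [215, 46], [210, 122], [262, 132], [274, 42]]
((469.83782958984375, -241.7115936279297), (68.98114776611328, 105.82432556152344), 83.7164535522461)
[[ 0.5258 -0.2151  0.023 ]
 [ 0.5203 -0.2255  0.023 ]
 [ 0.5138 -0.2125  0.023 ]
 [ 0.426  -0.2036  0.023 ]
 [ 0.4137 -0.268   0.023 ]
 [ 0.5181 -0.2816  0.023 ]]
upright top [[ 0.5075 -0.2372  0.075 ]
 [ 0.5075 -0.2555  0.075 ]
 [ 0.4602 -0.2522  0.075 ]
 [ 0.4603 -0.2343  0.075 ]]
holes [[ 0.43566148 -0.21626546  0.023     ]
 [ 0.43080985 -0.25807789  0.023     ]] yaw -6.618619782512027
```

```bash
python3 -m jog '[[[0.5,0.1,-0.5,-0.6,1],[0.6,0.1,-0.5,-0.7,1],[0.5,0.1,-0.8,0,1],[0.5,0.05,-0.8,0,1],[0,0,-0.8,0,1],[0,0,-0.8,0,1],[0,0,-0.5,0,1],[0,0,-0.28,0,1]]]' 40
python3 -m jog '[[[0,0,0,0,1],[0,0,0,0,0],[0,0,0,0,0],[0,0,0,0,0],[0,0,0,0,0],[0,0,0,0,0],[0,0,0,0,0],[0,0,0,0,0]]]' 40
```

```text
time: 1.8
ee_pos: [0.4849, -0.2471, 0.0288]
tcp_rot: [-179.9, 0.2, -6.7]
wrist_force: [-0.4, 0.0, 0.2]
opening: 0.0854
grasp_force: 0.0
time: 2.6
ee_pos: [0.4868, -0.2468, 0.0327]
tcp_rot: [180.0, -0.1, -6.6]
wrist_force: [0.2, 1.8, 7.0]
opening: 0.0173
grasp_force: 40.6
```

```bash
python3 -m jog '[[[0,0,0.1,0,0],[0,0,0.3,0,0],[0,0,0.6,0,0],[0,0,0.8,0,0],[0,0,0.8,0,0],[0,0.2,0.8,-0.5,0],[0,0.4,0.6,-1,0],[0.05,0.5,0.4,-1,0]]]' 80
python3 -m jog '[[[0.1,0.5,0,-1,0],[0.1,0.5,0,-1,0],[0.1,0.5,0,-1,0],[0.1,0.5,0,-1,0],[0.1,0.5,0,-1,0],[0.1,0.5,0,-1,0],[0.1,0.5,0,-1,0],[0.1,0.5,0,-1,0]]]'
python3 -m jog '[[[0,0.5,0,-1,0],[0,0.5,0,-1,0],[0,0.5,0,-1,0],[0,0.5,0,-1,0],[0,0.5,0,-1,0],[0,0.3,0,-1,0],[0,0.1,0,-0.2,0],[0,0,0,0,0]]]'
python3 - <<'E'
from h import *
o=sensors.get_obs(); cv2.imwrite('pics/w2.png',camera('wrist')); print(o['ee_pos'],o['tcp_rot'])
np.save('o2.npy',np.r_[o['ee_pos'],o['tcp_rot']])
E
```

```text
time: 3.4
ee_pos: [0.4885, -0.1918, 0.2551]
tcp_rot: [180.0, -0.1, -19.4]
wrist_force: [0.1, -0.2, -5.4]
opening: 0.0169
grasp_force: 78.6
time: 4.2
ee_pos: [0.3915, -0.2285, 0.2527]
tcp_rot: [-168.2, 0.3, -37.6]
wrist_force: [-0.5, -0.4, -5.7]
opening: 0.0171
grasp_force: 79.0
time: 5.0
ee_pos: [0.2507, -0.2103, 0.2537]
tcp_rot: [-160.4, 0.3, -56.9]
wrist_force: [0.6, -0.4, -5.4]
opening: 0.0172
grasp_force: 79.5
[ 0.2506577  -0.21031155  0.25368273] [-160.38200731    0.30679624  -56.94828851]
```

View pics/w2.png

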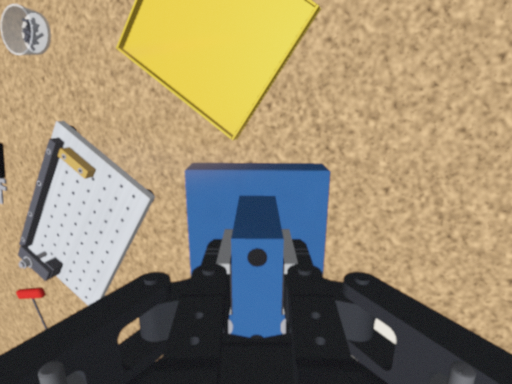

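The arm drifted in to (0.25,-0.21) and tilted by 20°. The bracket is still held, with the plate at (90,215) in view. A joint has probably reached a limit, so I'll check the joints.

```bash
python3 - <<'E'
from h import *
o=sensors.get_obs(); print(o['q'].round(2),o['qd'].round(1)); print([a for a in dir(bot) if a[0]!='_'])
E
```

```text
[-56.93 -26.51 -15.98 100.87  19.62 179.94] [ 1.1  1.3  0.3 -0.5  0.   0. ]
['PlanningError', 'pinch_z']
```

Joint 6 hit +180°. I'll turn the other way round, +333° to the equivalent yaw of -90°, while moving over the plate.

```bash
python3 -m jog '[[[0.2,0,0,1,0],[0.4,0,0,1,0],[0.5,0,0,1,0],[0.5,0,0,1,0],[0.5,0,0,1,0],[0.5,0,0,1,0],[0.5,0,0,1,0],[0.5,0,0,1,0]]]'; python3 -c "
from h import *;print(sensors.get_obs()['q'].round(1))"
```

```text
time: 5.85
ee_pos: [0.4335, -0.2098, 0.2523]
tcp_rot: [-160.4, 0.4, -16.5]
wrist_force: [-0.2, -0.7, -5.5]
opening: 0.0173
grasp_force: 79.7
[-36.5   1.8   7.1 102.7  18.3 158.9]
```

The 20° tilt was kept in the commanded pose. I'll turn until the tilt lies along the arm's radius (q6 = 90), then use the outer reach limit to swing the tool back upright.

```bash
python3 -m jog '[[[0.2,0.2,0,1,0],[0.2,0.2,0,1,0],[0.2,0.2,0,1,0],[0.2,0.2,0,1,0],[0.2,0.2,0,1,0],[0.2,0.2,0,1,0],[0.2,0.2,0,1,0],[0.2,0.2,0,1,0]]]'
python3 -m jog '[[[0.2,0.2,0,1,0],[0.2,0.2,0,1,0],[0.2,0.2,0,1,0],[0.2,0.2,0,1,0],[0.2,0.2,0,1,0],[0.2,0.2,0,1,0],[0.2,0.2,0,1,0],[0.2,0.2,0,1,0]]]'
python3 -m jog '[[[0.2,0.2,0,1,0],[0.2,0.2,0,1,0],[0.2,0.2,0,1,0],[0.2,0.2,0,1,0],[0.2,0.2,0,1,0],[0.2,0.0,0,0.3,0],[0.2,0,0,0,0],[0,0,0,0,0]]]'
python3 -c "
from h import *;print(sensors.get_obs()['q'].round(1))"
```

```text
time: 6.65
ee_pos: [0.513, -0.1292, 0.252]
tcp_rot: [-160.3, 0.4, 23.5]
wrist_force: [0.2, -0.6, -6.3]
opening: 0.017
grasp_force: 79.8
time: 7.45
ee_pos: [0.5929, -0.0487, 0.2515]
tcp_rot: [-160.3, 0.4, 63.5]
wrist_force: [0.4, -0.3, -5.4]
opening: 0.0169
grasp_force: 79.8
time: 8.25
ee_pos: [0.6492, 0.0006, 0.2467]
tcp_rot: [-160.6, 0.4, 89.6]
wrist_force: [0.2, -0.2, -5.7]
opening: 0.0168
grasp_force: 79.8
[ 1.000e-01  4.970e+01  7.080e+01  1.304e+02 -2.000e-01  9.060e+01]
```

```bash
python3 -m jog '[[[0.3,0,0,0,0],[0.3,0,0,0,0],[0.3,0,0,0,0],[0.3,0,0,0,0]]]'
python3 -c "
from h import *;print(sensors.get_obs()['q'].round(1))"
```

```text
time: 8.65
ee_pos: [0.6494, -0.0006, 0.2435]
tcp_rot: [-160.3, 0.4, 89.6]
wrist_force: [-0.2, -0.3, -5.5]
opening: 0.0168
grasp_force: 79.8
[  0.   50.   70.7 130.5  -0.2  90.6]
```

```bash
python3 -m jog '[[[0.2,0,0.3,0,0],[0.2,0,0.3,0,0],[0.2,0,0.3,0,0],[0.2,0,0.3,0,0]]]'
python3 -c "
from h import *;print(sensors.get_obs()['q'].round(1))"
```

```text
time: 9.05
ee_pos: [0.6449, -0.0004, 0.2721]
tcp_rot: [-162.8, 0.4, 89.6]
wrist_force: [0.2, 0.2, -5.7]
opening: 0.017
grasp_force: 79.8
[ 1.000e-01  4.750e+01  7.070e+01  1.305e+02 -2.000e-01  9.050e+01]
```

Rising at the limit brings the tool upright by about 2.5° for every 30 mm, so I'll continue.

```bash
python3 -m jog '[[[0.2,0,0.5,0,0],[0.2,0,0.5,0,0],[0.2,0,0.5,0,0],[0.2,0,0.5,0,0],[0.2,0,0.5,0,0]]]'
python3 -c "
from h import *;print(sensors.get_obs()['q'].round(2),sensors.get_obs()['tcp_rot'])"
```

```text
time: 9.55
ee_pos: [0.6322, -0.0006, 0.3297]
tcp_rot: [-168.0, 0.3, 89.6]
wrist_force: [1.1, -0.2, -5.8]
opening: 0.0171
grasp_force: 79.9
[ 6.0000e-02  4.2280e+01  7.0720e+01  1.3047e+02 -2.5000e-01  9.0500e+01] [-167.96595728    0.34839896   89.61611194]
```

```bash
python3 -m jog '[[[0.2,0,0.5,0,0],[0.2,0,0.5,0,0],[0.2,0,0.5,0,0],[0.2,0,0.5,0,0],[0.2,0,0.5,0,0],[0.2,0,0.5,0,0],[0.2,0,0.5,0,0],[0,0,0,0,0]]]'
python3 -c "
from h import *;print(sensors.get_obs()['q'].round(2),sensors.get_obs()['tcp_rot'])"
```

```text
time: 10.35
ee_pos: [0.6078, -0.0008, 0.4027]
tcp_rot: [-174.7, 0.3, 89.6]
wrist_force: [0.2, 0.3, -5.8]
opening: 0.0176
grasp_force: 79.9
[ 5.000e-02  3.557e+01  7.075e+01  1.305e+02 -2.700e-01  9.046e+01] [-174.68220714    0.30670705   89.61288895]
```

```bash
python3 -m jog '[[[0.2,0,0.5,0,0],[0.2,0,0.5,0,0],[0.2,0,0.5,0,0],[0.2,0,0.5,0,0],[0.2,0,0.5,0,0],[0,0,0,0,0]]]'
python3 -c "
from h import *;print(sensors.get_obs()['q'].round(2),sensors.get_obs()['tcp_rot'])"
```

```text
time: 10.95
ee_pos: [0.5878, -0.0009, 0.4479]
tcp_rot: [-179.0, 0.3, 89.6]
wrist_force: [-0.1, -0.7, -5.0]
opening: 0.0172
grasp_force: 79.9
[ 4.000e-02  3.124e+01  7.075e+01  1.305e+02 -2.800e-01  9.044e+01] [-179.01379648    0.28794119   89.6122774 ]
```

```bash
python3 -m jog '[[[0.2,0,0.55,0,0],[0,0,0,0,0],[0,0,0,0,0]]]'
python3 -c "
from h import *;print(sensors.get_obs()['q'].round(2),sensors.get_obs()['tcp_rot'])"
```

```text
time: 11.25
ee_pos: [0.5841, -0.0009, 0.4555]
tcp_rot: [-179.8, 0.3, 89.6]
wrist_force: [-0.7, -0.7, -5.9]
opening: 0.017
grasp_force: 80.0
[ 4.0000e-02  3.0470e+01  7.0720e+01  1.3046e+02 -2.8000e-01  9.0430e+01] [-179.78976383    0.28386776   89.61169178]
```

The tool is upright again, within 0.3°. Next is the rest of the turn (+180°), over the plate.

```bash
python3 -m jog '[[[-0.2,0.1,-0.2,1,0],[-0.2,0.1,-0.2,1,0],[-0.2,0.1,-0.2,1,0],[-0.2,0.1,-0.2,1,0],[-0.2,0.1,-0.2,1,0],[-0.2,0.1,-0.2,1,0],[-0.2,0.1,-0.2,1,0],[-0.2,0.1,-0.2,1,0]]]' >/dev/null
python3 -m jog '[[[0,0.1,-0.2,1,0],[0,0.1,-0.2,1,0],[0,0.1,-0.2,1,0],[0,0.1,-0.2,1,0],[0,0.1,-0.2,1,0],[0,0.1,-0.2,1,0],[0,0.1,-0.2,1,0],[0,0.1,-0.2,1,0]]]'
python3 -m jog '[[[0,0.1,0,1,0],[0,0.1,0,1,0],[0,0.1,0,1,0],[0,0.1,0,1,0],[0,0.1,0,1,0],[0,0.1,0,1,0],[0,0.1,0,1,0],[0,0.1,0,1,0]]]' > /dev/null
python3 -m jog '[[[0,0.1,0,1,0],[0,0.1,0,1,0],[0,0.1,0,1,0],[0,0.1,0,1,0],[0,0.1,0,1,0],[0,0.1,0,1,0],[0,0.1,0,1,0],[0,0.1,0,1,0]]]'
python3 -m jog '[[[0,0.1,0,1,0],[0,0.1,0,1,0],[0,0.1,0,1,0],[0,0.1,0,1,0],[0,0,0,0,0],[0,0,0,0,0]]]'
python3 - <<'E'
from h import *
o=sensors.get_obs(); cv2.imwrite('pics/w3.png',camera('wrist')); print(o['ee_pos'],o['tcp_rot'],o['q'])
np.save('o3.npy',np.r_[o['ee_pos'],o['tcp_rot']])
E
```

```text
time: 12.85
ee_pos: [0.5041, 0.0792, 0.2941]
tcp_rot: [-179.7, 0.2, 169.8]
wrist_force: [-0.2, 0.2, -5.4]
opening: 0.0169
grasp_force: 80.0
time: 14.45
ee_pos: [0.5042, 0.1591, 0.2945]
tcp_rot: [-179.8, 0.2, -110.2]
wrist_force: [0.3, 0.3, -6.0]
opening: 0.017
grasp_force: 80.0
time: 15.05
ee_pos: [0.5042, 0.1789, 0.2947]
tcp_rot: [-179.8, 0.3, -90.5]
wrist_force: [-0.3, -0.3, -5.3]
opening: 0.017
grasp_force: 79.9
[0.50416958 0.17894608 0.2947157 ] [-179.80064501    0.25455174  -90.52093992] [ 19.45024142   4.58349692  16.82170098 101.9638948    0.17115312
 -70.02796611]
```

View pics/w3.png

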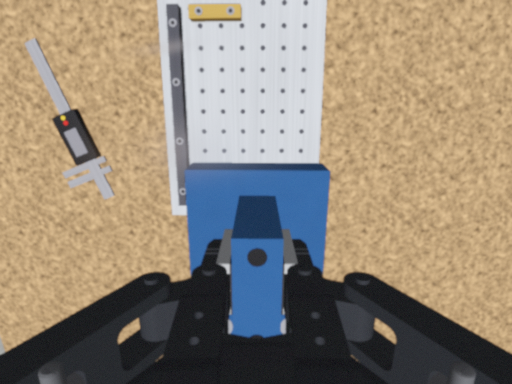

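The wrist view shows the bracket held square, plain end at the top at (187..329,164). The rail runs from (174,7) to (183,205), and the brass stop lies at (189..241, 4..20) at the top. I'll fit the edges.

```bash
python3 - <<'E'
from h import *
v=np.load('o3.npy'); o=dict(ee_pos=v[:3],tcp_rot=v[3:])
im=cv2.imread('pics/w3.png'); g=im.max(2); hsv=cv2.cvtColor(im,cv2.COLOR_BGR2HSV)
L=[];Rr=[]
for r in range(25,155):
    row=g[r].astype(float)
    c=np.where(row[160:205]<120)[0]+160
    if len(c)<6: continue
    mid=lambda a:a
    L.append((c.min()-.5,r)); Rr.append((c.max()+.5,r))
L=onz('wrist',L,.041,o); I=onz('wrist',Rr,.023,o)
def fit(P,ax):
    a=P[:,ax];b=P[:,1-ax]
    k=np.polyfit(a,b,1)
    for _ in range(3):
        e=b-np.polyval(k,a); g=abs(e)<1.5*np.median(abs(e))+1e-4; k=np.polyfit(a[g],b[g],1)
    return k,np.std(e[g])
kL,sL=fit(L,1);kI,sI=fit(I,1)
print('outer top: x=%.4f%+.4f*y'%(kL[1],kL[0]),sL,' inner bottom x=%.4f%+.4f*y'%(kI[1],kI[0]),sI)
print('rail yaw',-np.degrees(np.arctan(kL[0])),-np.degrees(np.arctan(kI[0])),'width@.1',np.polyval(kL,.1)-np.polyval(kI,.1))
b=cv2.inRange(hsv,(12,90,60),(30,255,255)); b[40:]=0;b[:,:186]=0;b[:,250:]=0
P=[(c,np.where(b[:,c])[0].max()+.5) for c in range(193,238) if b[:,c].any()]
print(P[::8]); S=onz('wrist',P,.023,o); kS,sS=fit(S,0); print('stop bottom y=%.4f%+.4f*x'%(kS[1],kS[0]),sS)
# foot's plain end in hand: blue edges
m=cv2.inRange(hsv,(100,110,30),(125,255,255)); rr=[(c,np.where(m[140:200,c])[0].min()+140) for c in range(195,322,9)]; print(rr)
for r in (185,200,215): c=np.where(m[r])[0]; print(r,c.min(),c.max())
E
```

```text
outer top: x=0.6055+0.0056*y 0.00029861047597564295  inner bottom x=0.5945+0.0134*y 0.00029513817196901327
rail yaw -0.3188637653138895 -0.770018174010428 width@.1 0.01023174812509886
[(193, np.float64(19.5)), (201, np.float64(19.5)), (209, np.float64(19.5)), (217, np.float64(19.5)), (225, np.float64(19.5)), (233, np.float64(19.5))]
stop bottom y=0.0263-0.0165*x 1.3296466153999705e-05
[(195, np.int64(170)), (204, np.int64(170)), (213, np.int64(170)), (222, np.int64(170)), (231, np.int64(170)), (240, np.int64(169)), (249, np.int64(169)), (258, np.int64(167)), (267, np.int64(166)), (276, np.int64(165)), (285, np.int64(165)), (294, np.int64(165)), (303, np.int64(165)), (312, np.int64(165)), (321, np.int64(165))]
185 185 328
200 186 327
215 188 325
```

```bash
python3 - <<'E'
from h import *
v=np.load('o3.npy'); o=dict(ee_pos=v[:3],tcp_rot=v[3:])
print(onz('wrist',[[186,200],[328,200],[186,169],[328,164]],.285,o)-v[:3], onz('wrist',[[195,170],[321,165]],.285,o)-v[:3])
E
python3 -m jog '[[[0.12,-0.27,-0.4,0,0],[0.12,-0.27,-0.6,0,0],[0.12,-0.27,-0.7,0,0],[0.12,-0.27,-0.8,0,0],[0.12,-0.27,-0.8,0,0],[0.12,-0.27,-0.6,0,0],[0.1,-0.27,-0.4,0,0],[0,0,-0.1,0,0]]]'
python3 - <<'E'
from h import *
cv2.imwrite('pics/s4.png',cv2.resize(camera('side')[120:270,150:330],None,fx=4,fy=4,interpolation=cv2.INTER_CUBIC))
o=sensors.get_obs();print(o['ee_pos'],o['tcp_rot'],o['wrist_force'])
E
```

```text
[[ 0.03619749 -0.02055588 -0.0097157 ]
 [-0.03526545 -0.0199931  -0.0097157 ]
 [ 0.03507886 -0.03648936 -0.0097157 ]
 [-0.03430965 -0.03839669 -0.0097157 ]] [[ 0.03067937 -0.03594638 -0.0097157 ]
 [-0.0309133  -0.0379243  -0.0097157 ]]
time: 15.9
ee_pos: [0.544, 0.0827, 0.0722]
tcp_rot: [-180.0, 0.2, -90.6]
wrist_force: [0.4, -0.1, -5.8]
opening: 0.0173
grasp_force: 79.7
[0.54413824 0.08353062 0.07294816] [-179.95219989    0.25065815  -90.56171694] [-0.87487852  0.6901525  -5.84684697]
```

View pics/s4.png

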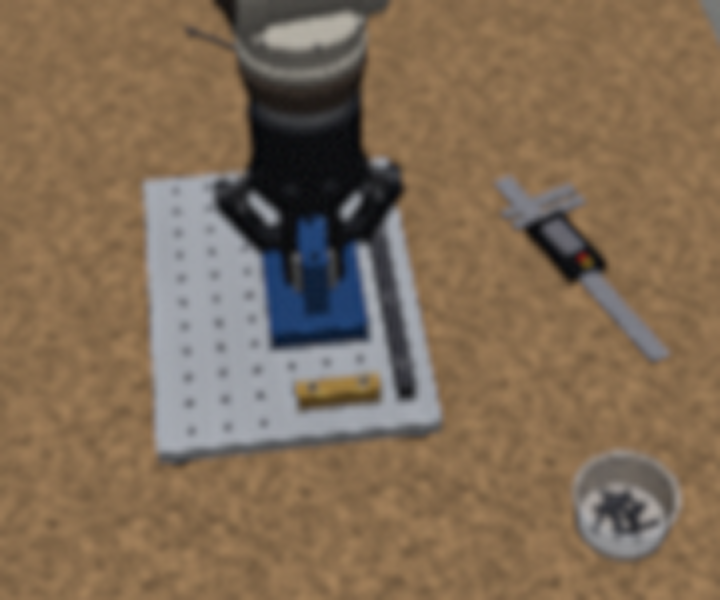

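The crop shows the bracket hovering square over the plate. The rail is to its right at (400,330) and the stop ahead at (338,390), both clear. I'll lower it gently.

```bash
python3 -m jog '[[[0,0,-0.1,0,0],[0,0,-0.1,0,0],[0,0,-0.08,0,0],[0,0,-0.04,0,0],[0,0,-0.02,0,0],[0,0,0,0,0],[0,0,0,0,0]]]'
```

```text
time: 16.65
ee_pos: [0.5453, 0.0846, 0.0584]
tcp_rot: [-179.7, 0.3, -90.4]
wrist_force: [0.3, 0.7, -5.7]
opening: 0.0172
grasp_force: 80.0
```

```bash
python3 -m jog '[[[0,0,-0.02,0,0],[0,0,-0.02,0,0],[0,0,-0.02,0,0],[0,0,-0.02,0,0],[0,0,0,0,0],[0,0,0,0,0]]]'; python3 -m jog '[[[0,0,-0.02,0,0],[0,0,0,0,0]]]';
```

```text
time: 17.25
ee_pos: [0.5452, 0.0845, 0.0542]
tcp_rot: [-179.8, 0.3, -90.4]
wrist_force: [0.0, 1.5, -5.9]
opening: 0.0171
grasp_force: 80.0
time: 17.45
ee_pos: [0.5452, 0.0845, 0.0532]
tcp_rot: [-179.8, 0.3, -90.4]
wrist_force: [-0.0, 1.1, -5.3]
opening: 0.0169
grasp_force: 80.0
```

```bash
python3 -m jog '[[[0,0,-0.02,0,0],[0,0,0,0,0]]]'; python3 -m jog '[[[0,0,-0.02,0,0],[0,0,0,0,0]]]';
```

```text
time: 17.65
ee_pos: [0.5454, 0.0846, 0.053]
tcp_rot: [-179.7, 0.3, -90.4]
wrist_force: [-0.7, 0.1, 3.4]
opening: 0.0173
grasp_force: 80.9
time: 17.85
ee_pos: [0.5455, 0.0846, 0.0529]
tcp_rot: [-179.7, 0.3, -90.4]
wrist_force: [-4.9, 0.2, 10.0]
opening: 0.017
grasp_force: 82.1
```

```bash
python3 -m jog '[[[0.02,0,0.005,0,0],[0.03,0,0,0,0],[0.03,0,0,0,0],[0.03,0,0,0,0],[0.02,0,0,0,0],[0.02,0,0,0,0],[0,0,0,0,0]]]'; python3 -m jog '[[[0.02,0,0,0,0],[0,0,0,0,0]]]';python3 -m jog '[[[0.02,0,0,0,0],[0,0,0,0,0]]]'
```

```text
time: 18.55
ee_pos: [0.5528, 0.0844, 0.0529]
tcp_rot: [-179.7, 0.3, -90.4]
wrist_force: [-5.6, -0.3, 9.5]
opening: 0.0171
grasp_force: 81.9
time: 18.75
ee_pos: [0.5538, 0.0844, 0.0529]
tcp_rot: [-179.7, 0.3, -90.4]
wrist_force: [-5.0, -1.0, 8.9]
opening: 0.0174
grasp_force: 81.9
time: 18.95
ee_pos: [0.5548, 0.0844, 0.0529]
tcp_rot: [-179.7, 0.3, -90.4]
wrist_force: [-5.1, -1.8, 9.8]
opening: 0.0172
grasp_force: 81.9
```

```bash
for i in 1; do python3 -m jog '[[[0.02,0,0,0,0],[0,0,0,0,0]]]';python3 -m jog '[[[0.02,0,0,0,0],[0,0,0,0,0]]]'; done
```

```text
time: 19.15
ee_pos: [0.5558, 0.0844, 0.0529]
tcp_rot: [-179.7, 0.3, -90.4]
wrist_force: [-5.8, -0.4, 8.8]
opening: 0.0168
grasp_force: 81.9
time: 19.35
ee_pos: [0.5567, 0.0844, 0.0529]
tcp_rot: [-179.7, 0.3, -90.4]
wrist_force: [-4.2, -0.4, 8.7]
opening: 0.0173
grasp_force: 81.9
```

```bash
python3 -m jog '[[[0.02,0,0,0,0],[0,0,0,0,0]]]';python3 -m jog '[[[0.02,0,0,0,0],[0,0,0,0,0]]]'
```

```text
time: 19.55
ee_pos: [0.5571, 0.0844, 0.0529]
tcp_rot: [-179.8, 0.3, -90.4]
wrist_force: [-9.4, -0.2, 12.3]
opening: 0.0171
grasp_force: 82.2
time: 19.75
ee_pos: [0.5573, 0.0843, 0.0528]
tcp_rot: [-179.9, 0.3, -90.4]
wrist_force: [-14.0, -1.4, 15.4]
opening: 0.0173
grasp_force: 82.5
```

```bash
python3 -m jog '[[[0.02,0,0,0,0],[0,0,0,0,0]]]';
```

```text
time: 19.95
ee_pos: [0.5573, 0.0843, 0.0529]
tcp_rot: [-180.0, 0.3, -90.4]
wrist_force: [-19.6, -0.3, 18.1]
opening: 0.017
grasp_force: 82.9
```

```bash
python3 - <<'E'
from h import *
o=sensors.get_obs(); print(o['torque'],o['wrist_force'],o['tcp_rot'])
E
python3 -m jog '[[[0,0,0,-0.1,0],[0,0,0,0,0]]]'; python3 -c "
from h import *;print(sensors.get_obs()['torque'])"
```

```text
[-0.8438275   3.97241715  0.2976273 ] [-19.63829356  -0.31643249  18.11621748] [-179.97530126    0.25157159  -90.35146753]
time: 20.15
ee_pos: [0.5574, 0.0845, 0.0528]
tcp_rot: [-180.0, 0.3, -90.8]
wrist_force: [-20.1, -1.4, 16.4]
opening: 0.0173
grasp_force: 82.8
[-0.43842189  3.7966667   0.47971239]
```

The bracket is flush on the rail with about 14 N. Next I'll slide it along the rail.

```bash
python3 -m jog '[[[0,-0.02,0,0.05,0],[0,-0.04,0,0,0],[0,-0.06,0,0,0],[0,-0.06,0,0,0],[0,-0.06,0,0,0],[0,-0.06,0,0,0],[0,-0.04,0,0,0],[0,0,0,0,0]]]'; python3 -m jog '[[[0,-0.02,0,0,0],[0,-0.02,0,0,0],[0,0,0,0,0]]]';
```

```text
time: 20.95
ee_pos: [0.5573, 0.0701, 0.053]
tcp_rot: [-180.0, 0.6, -90.5]
wrist_force: [-19.6, 13.9, 17.4]
opening: 0.0173
grasp_force: 82.6
time: 21.25
ee_pos: [0.5572, 0.0684, 0.053]
tcp_rot: [-180.0, 0.6, -90.5]
wrist_force: [-20.6, 15.6, 17.6]
opening: 0.0167
grasp_force: 82.7
```

```bash
python3 -m jog '[[[0,-0.03,0,0,0],[0,-0.03,0,0,0],[0,-0.03,0,0,0],[0,0,0,0,0]]]'; python3 -m jog '[[[0,-0.02,0,0,0],[0,-0.02,0,0,0],[0,0,0,0,0]]]';
```

```text
time: 21.65
ee_pos: [0.5572, 0.0638, 0.053]
tcp_rot: [-180.0, 0.6, -90.5]
wrist_force: [-20.6, 15.6, 18.1]
opening: 0.0171
grasp_force: 82.7
time: 21.95
ee_pos: [0.5572, 0.0619, 0.053]
tcp_rot: [-180.0, 0.6, -90.5]
wrist_force: [-20.2, 15.3, 18.4]
opening: 0.0176
grasp_force: 82.7
```

Friction is steady at 15 N. I'll go on until the force rises.

```bash
python3 -m jog '[[[0,-0.02,0,0,0],[0,-0.02,0,0,0],[0,-0.02,0,0,0],[0,0,0,0,0]]]'; python3 -m jog '[[[0,-0.02,0,0,0],[0,-0.02,0,0,0],[0,0,0,0,0]]]';
```

```text
time: 22.35
ee_pos: [0.5572, 0.0589, 0.053]
tcp_rot: [-180.0, 0.6, -90.5]
wrist_force: [-20.7, 15.5, 17.8]
opening: 0.0167
grasp_force: 82.7
time: 22.65
ee_pos: [0.5571, 0.0569, 0.053]
tcp_rot: [-180.0, 0.6, -90.5]
wrist_force: [-21.3, 16.2, 18.4]
opening: 0.017
grasp_force: 82.7
```

```bash
python3 -m jog '[[[0,-0.02,0,0,0],[0,0,0,0,0]]]'; python3 -m jog '[[[0,-0.02,0,0,0],[0,0,0,0,0]]]';
```

```text
time: 22.85
ee_pos: [0.5572, 0.056, 0.0531]
tcp_rot: [-180.0, 0.6, -90.5]
wrist_force: [-21.2, 14.8, 18.6]
opening: 0.0169
grasp_force: 82.7
time: 23.05
ee_pos: [0.5571, 0.0552, 0.053]
tcp_rot: [-180.0, 0.6, -90.5]
wrist_force: [-20.9, 16.8, 18.3]
opening: 0.0171
grasp_force: 82.7
```

```bash
python3 -m jog '[[[0,-0.02,0,0,0],[0,0,0,0,0]]]'; python3 -m jog '[[[0,-0.02,0,0,0],[0,0,0,0,0]]]';
```

```text
time: 23.25
ee_pos: [0.5572, 0.0551, 0.0531]
tcp_rot: [-180.0, 0.8, -90.5]
wrist_force: [-22.1, 21.7, 19.0]
opening: 0.017
grasp_force: 82.8
time: 23.45
ee_pos: [0.5572, 0.055, 0.0532]
tcp_rot: [-180.0, 0.9, -90.4]
wrist_force: [-21.5, 25.7, 18.8]
opening: 0.0172
grasp_force: 82.8
```

```bash
python3 -m jog '[[[0,-0.02,0,0,0],[0,0,0,0,0]]]'; python3 -m jog '[[[0,-0.02,0,0,0],[0,0,0,0,0]]]';
```

```text
time: 23.65
ee_pos: [0.5571, 0.055, 0.0532]
tcp_rot: [-180.0, 1.0, -90.4]
wrist_force: [-20.5, 32.6, 19.2]
opening: 0.0173
grasp_force: 82.9
time: 23.85
ee_pos: [0.5572, 0.0548, 0.0533]
tcp_rot: [-180.0, 1.1, -90.4]
wrist_force: [-22.0, 36.6, 19.8]
opening: 0.0171
grasp_force: 82.9
```

The bracket met the stop at y = 0.055 with about 20 N on it. I'll ease off slightly and check the pose.

```bash
python3 -m jog '[[[0,0.02,0,0,0],[0,0,0,0,0],[0,0,0,0,0]]]'
python3 - <<'E'
from h import *
o=sensors.get_obs(); a=camera('wrist')[60:384]; b=camera('side')
b=cv2.resize(b[145:245,180:280],(400,400),interpolation=cv2.INTER_CUBIC)
a=cv2.resize(a,(400,253)); a=cv2.copyMakeBorder(a,0,147,0,0,cv2.BORDER_CONSTANT)
cv2.imwrite('pics/f5.png',np.hstack([a,b])); print(o['torque'],o['tcp_rot'])
E
```

```text
time: 24.15
ee_pos: [0.5572, 0.0549, 0.0533]
tcp_rot: [-180.0, 0.9, -90.4]
wrist_force: [-22.1, 30.6, 18.8]
opening: 0.0171
grasp_force: 83.2
[ 6.10627592  4.5047014  -0.21270307] [-179.97471325    0.94940985  -90.38574914]
```

View pics/f5.png

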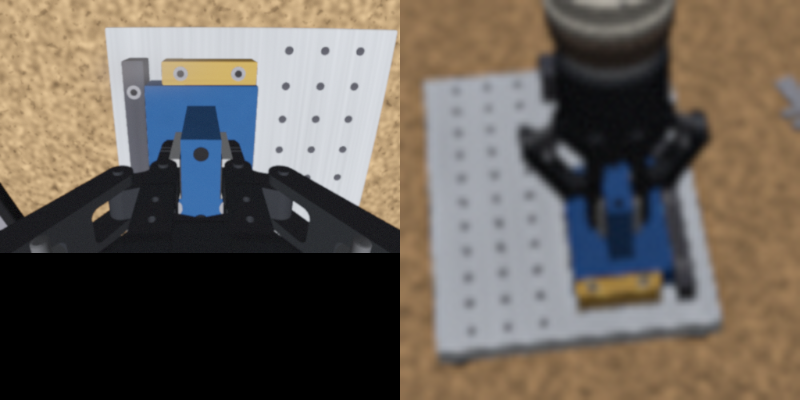

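The wrist view shows the bracket's side on the rail at (147,120) and its plain end on the brass stop at (205,85). It is flat and still held. Handing in.

```bash
python3 -c "
from h import *;print(ticket.job_done())"
```

```text
the job is handed in; nothing more can be done
None
```

I handed the job in at about 24 s: the bracket is still gripped and lies flat on the plate, pressed by my force estimates with at least 13 N on the rail and about 15 N on the stop; no verdict was shown.

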